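Fit the bare drying peg and hold the key switch so the pegs stay up

ROBOT

A 7-joint arm with a two-finger parallel gripper is mounted at the origin on the work surface. World frame = base frame: x ahead of the robot, y to its left, z up, the work surface at z = 0. Lengths are in m, angles in rad, forces in N, time in s.
With the tool pointing down it reaches from about 0.4 to 0.85 m from the base axis. Payload 4.5 kg.
Tool frame: the origin (TCP) lies on the centre line of the jaws, within the pads' length; the fingertips stand 17 mm ahead of it and the grasp point (between the pads) lies 2 mm behind it (r.tip_reach is the distance from the TCP to the fingertips, in m); z points along the fingers, y is the line along which they close (so a half turn about z gives the same grasp; the last joint's range is limited). The gripper opens to 88 mm and grips with 3 to 60 N. Pads are 18 mm wide; open, the fingers measure 123 mm over their backs; the gripper's body (75 mm by 187 mm) begins 45 mm behind the grasp point.
Start: joints at [-1.202, 0.689, -0.195, 1.565, 0.157, 0.902, -0.215], TCP at [0.205, 0.59, 0.256] pointing down, gripper open.
Joint ranges: [-3.01, 3.01], [-0.46, 2.08], [-1.47, 1.51], [0.13, 2.56], [-1, 4.14], [0.04, 2.09], [-2.66, 2.66]. Speed limits (rad/s): [2.57, 2.57, 3.14, 3.14, 3.14, 3.14, 3.14].

INTERFACE

Orientations are given as a unit quaternion [x, y, z, w].
In Python, from plant import r gives the robot as it stands.
- The arm moves only by the tool step_arm, never from a script. Its argument "steps" is a list of rows, each a list of 7 numbers: the shift along the tool's x, y, z in cm, then the turn, a rotation vector about the tool's x, y, z in degrees, then the gripper's target within -1 to 1 (shut at 1, half-way at 0, fully open at -1). A call has 1 to 8 rows; each row shifts and turns the commanded pose from where the row before left it, along the tool's axes as they then stand; what a row does not reach is not made up. A row lasts 1/8 s, in which the tool goes at most 62.5 mm and 10.7 degrees, less where a joint would pass 70% of its speed; a pose out of reach is approached as far as the arm can. A call with a gripper value outside its range is refused whole. The fingers move at their own pace and stop on an object; "force" is the grip in N (left out, the last holds). Time passes only in rows, so rows that do not move let the fingers close. It gives the time, the measured TCP pose, the force, the opening and the grip force at its end, in the units of the state.
- r.get_state(): the state, without advancing time (a new reading comes with each control period).
- r.snapshot(name): name is "scene" or "top" or "wrist"; returns a dict with "pixels" (420x560x3 uint8, red, green, blue), "fx", "fy", "cx", "cy" (pixels), "dist_coeffs" ([k1, k2, p1, p2, k3] as OpenCV has them; the pictures are not rectified), "cam_to_world" (4x4, takes a point from camera to world coordinates). Camera axes: x right, y down, z forward; pixel columns grow to the right and rows downward; lengths in m; the calibration is good to about 2 mm. A picture is of the moment at which its call begins. There is no depth.
- r.finish_job(): hands the job in; it is judged then, once.
The state is a dict: "clock": time; "q": joint angles; "qd": joint speeds; "joint_torque": joint torques, N m; "tool_pos": TCP position; "eef_rot": TCP orientation; "contact_force": force on the tool from outside, world axes, zero at the start; "moment": the same for the moment, N m; "opening": opening from 0.0 (shut) to 1.0 (fully open); "finger_force": force on a finger pad.
Only numpy, scipy, OpenCV 4.12 (cv2) and the standard library are available. Lean on these libraries where they do the work, as an engineer would, in place of code of your own. Each camera call takes 0.05 s, during which the arm holds its last target. There are 200 camera calls.

TASK

Get the boot dryer's bare peg ready and raise the pegs: slide the wide collar down the bare peg fully home, then the narrow collar fully home on top of it, as on the other two pegs. Then take the staff key (the one with the big square bow) from the key block, work it down past the stiff pins of the key switch until its shoulder sits on the lock face, and only then turn it a quarter clockwise against its spring. Finish still gripping the key and holding it turned, with the pegs up, the collars let go, and everything else left standing where it was.

Things in the scene. Friction and masses are not known exactly. Their poses are not given: they have to be found in the camera images.
- wide_collar_centre (a point): centre of the wide grey plastic collar: a ring 60 mm in outer diameter, 20 mm tall, with a 28 mm bore; stands flat on the table (centre 10 mm above what it stands on), z up, about 70 g
- narrow_collar_centre (a point): centre of the narrow grey plastic collar: a ring 44 mm in outer diameter, 26 mm tall, with the same 28 mm bore; stands flat on the table (centre 13 mm up), z up, about 50 g
- peg_foot (a point): foot of the bare drying peg, on its axis at the top of the steel peg bar: the wide collar's underside rests here when home; 87 mm above the table while the pegs are down. x, y axes are the dryer's, -x its front. Two like pegs, already fitted with a wide and a narrow collar, stand at +130 and +260 mm along y
- peg_tip (a point): top of the bare peg, 62 mm above its foot. The peg is an upright aluminium air tube 24 mm in diameter with a domed top; of the three pegs it is the one nearest to the key switch
- peg_bar (a joint): lift of the peg bar in m: 0 down, 0.040 fully up. A drive makes the bar follow the key switch: 26.7 mm per rad of lock; the fitted collars ride up with it. The hand lever on the left end moves with it
- staff_key_bow (a point): centre of the staff key's black plastic bow: 36 mm wide (x), 9 mm thick (y), 30 mm tall (z up); grip it across its 9 mm. Under it a 4 mm neck, then a steel shoulder disc 20 mm in diameter, 6 mm thick, its underside 25 mm below this point, then the blade. The key stands upright in the key block, shoulder on the block's top; its place among the three keys changes. 40 g
- staff_key_tip (a point): lower tip of the staff key's flat steel blade, hidden in the block at the start. The blade is 10 mm wide (x), 4 mm thick (y), reaches 30 mm below the shoulder (55 mm below the bow's centre), its last 5 mm pointed to a V; both edges are alike, so it fits either way round. Lift it 32 mm to clear the block
- lock_face (a point): centre of the lock cylinder's face (top), in a steel ring on a grey 70 mm square housing at the dryer's right end, 122 mm above the table. The slot goes straight down: 12 mm along this frame's x, 5.5 mm along y, 34 mm deep, its mouth widened by a 3 mm 45-degree chamfer. The ring stands 1.5 mm proud of the face, bore 25 mm. x turns with the cylinder
- lock_pins (a point): point on the lock's axis 15 mm below its face. Two sprung sticky pins stand into the slot from its +x end, 11 and 19 mm below the face: pushing the key straight past them takes about 10 to 20 N, less while twisting the key to and fro by some 0.1 rad within its play
- lock (a joint): turn of the lock cylinder in rad: 0 at rest, grows clockwise seen from above to its stop at 1.5 (a quarter turn). A spring of about 0.05 to 0.2 N m turns it back when let go. The key has about 0.15 rad of play in the slot, so turn the key somewhat beyond 1.5 to bring the cylinder to its stop
- key_block: fixed birch block, 180 mm long (x axis), 45 mm wide, 36 mm tall, in which three keys stand in a row along x, 60 mm apart, the widths of their bows along the row; origin at the centre of its underside
- round_key: another key with a small round bow 24 mm across, standing in the key block; origin under its shoulder on the block's top, its top 33 mm above that; leave it
- slim_key: another key with a slim bow 14 mm wide, standing in the key block; origin under its shoulder on the block's top, its top 34 mm above that; leave it
- wax_tin: round metal wax tin, 52 mm in diameter, 36 mm tall, without a hole; origin at the centre of its underside; leave it
- boot_buckle: red plastic ski boot buckle, 62 x 24 x 18 mm, lying on the dryer's deck (75 mm above the table) between the bare peg and the key switch, behind them; origin at the centre of its underside; leave it
- glove_peg: wooden glove peg: a foot 100 x 30 mm with an upright rod, 128 mm tall; origin at the centre of its underside; leave it
- mug: blue ceramic mug, 80 mm in diameter, 95 mm tall; origin at the centre of its underside; leave it
- goggle_case: magnesium goggle case, 85 x 175 x 63 mm; origin at the centre of its underside; leave it
Things that resemble listed ones, but are neither listed nor needed, are in the scene too. What is shaped like the part that bears narrow_collar_centre but turquoise or yellow is not meant.

How it is judged:
On the way, in this order (a step that is already met when the one before it is completed fails the run):
1. the wide collar is fully home at the foot of the bare peg and let go (horizontal distance between wide_collar_centre and peg_foot below 0.005 m and z of wide_collar_centre in the frame of peg_foot below 0.0135 m and contact force between the fingers and wide_collar below 0.1 N), for 0.1 s.
2. the narrow collar is fully home on top of the wide one and let go (horizontal distance between each of wide_collar_centre, narrow_collar_centre and peg_foot below 0.005 m and z of wide_collar_centre in the frame of peg_foot below 0.0135 m and z of narrow_collar_centre in the frame of peg_foot below 0.0365 m and contact force between the fingers and narrow_collar below 0.1 N), for 0.1 s.
3. the staff key is fully in, its shoulder on the lock face, before the turn (horizontal distance between staff_key_bow and lock_face below 0.006 m and z of staff_key_bow in the frame of lock_face below 0.0275 m and value of joint lock below 0.4 rad), for 0.1 s.
4. the key is turned a quarter clockwise (value of joint lock above 1.25 rad), for 0.2 s.
At the end, for the whole second after the job is handed in: The fingers hold the staff key (over 2 N) fully in (shoulder within 3.5 mm of the lock face), cylinder turned beyond 1.25 rad, pegs up over 30 mm; wide collar on the bare peg's foot and narrow one on it, each within 3.5 mm of its seat and 5 mm of the axis; key still (value of joint lock above 1.25 rad and value of joint peg_bar above 0.03 m and horizontal distance between staff_key_bow and lock_face below 0.006 m and z of staff_key_bow in the frame of lock_face below 0.0285 m and contact force between the fingers and staff_key above 2 N and horizontal distance between each of wide_collar_centre, narrow_collar_centre and peg_foot below 0.005 m and z of wide_collar_centre in the frame of peg_foot below 0.0135 m and z of narrow_collar_centre in the frame of peg_foot below 0.0365 m and linear speed of staff_key below 0.03 m/s); the arm keeps its last pose, push and grip.
It fails at once if the cylinder is turned (over 0.45 rad) while the key is not fully in (value of joint lock above 0.45 rad and (z of staff_key_bow in the frame of lock_face above 0.03 m or horizontal distance between staff_key_bow and lock_face above 0.01 m)).
It fails at once if another key is taken out or moved (distance of any of round_key, slim_key from where it was at the start of the episode above 0.02 m).
It fails at once if a bystander is moved by over 30 mm or knocked over (distance of any of wax_tin, boot_buckle, glove_peg, mug, goggle_case from where it was at the start of the episode above 0.03 m or angle between any of mug, glove_peg's own z axis and vertical above 0.5 rad).
It also fails if it takes over 72 s, if anything falls off the work surface, if the arm or the gripper's body presses on something with over 40 N, if the wrist force passes 120 N, or if a joint passes its speed limit or range.

## Working session

There is one attempt and no reset: what is moved stays moved. The work goes in short steps, Python scripts to look and compute and a tool call to move; the robot and the scene stay as the last step left them, time stands still between calls to the robot, and variables do not carry over. Pictures are saved under pics/ and viewed, at most 10 in all, crops included, and the job is handed in when it is done.

Besides the shell and the picture viewer there is one more tool, called after "Call:" as name([rows], argument=value, ...), one row to a line, values as JSON. step_arm: Moves the arm, as the interface text tells. Its arguments: {"type":"object","properties":{"steps":{"type":"array","items":{"type":"array","items":{"type":"number"}}},"force":{"type":"number"}},"required":["steps"]}

```bash
mkdir -p pics; ls
cat > h.py <<'E'
import numpy as np, cv2
from plant import r
def snap(n,f):
    s=r.snapshot(n); cv2.imwrite('pics/'+f+'.png',s['pixels'][:,:,::-1]); 
    np.save('pics/'+f+'.npy',s,allow_pickle=True); return s
def load(f): return np.load('pics/'+f+'.npy',allow_pickle=True).item()
def ray(s,u,v):
    K=np.array([[s['fx'],0,s['cx']],[0,s['fy'],s['cy']],[0,0,1.]])
    p=cv2.undistortPoints(np.array([[[u,v]]],float),K,np.array(s['dist_coeffs'],float))[0,0]
    T=np.array(s['cam_to_world']); return T[:3,3],T[:3,:3]@np.array([p[0],p[1],1])
def onz(s,u,v,z):
    o,d=ray(s,u,v); return o+d*(z-o[2])/d[2]
def proj(s,P):
    K=np.array([[s['fx'],0,s['cx']],[0,s['fy'],s['cy']],[0,0,1.]])
    T=np.linalg.inv(np.array(s['cam_to_world']))
    return cv2.projectPoints(np.atleast_2d(P).astype(float),cv2.Rodrigues(T[:3,:3])[0],T[:3,3],K,np.array(s['dist_coeffs'],float))[0][:,0]
def tri(s1,p1,s2,p2):
    o1,d1=ray(s1,*p1);o2,d2=ray(s2,*p2)
    d1=d1/np.linalg.norm(d1);d2=d2/np.linalg.norm(d2)
    t=np.linalg.lstsq(np.c_[d1,-d2],o2-o1,rcond=None)[0]
    a,b=o1+t[0]*d1,o2+t[1]*d2
    return (a+b)/2,np.linalg.norm(a-b)
E
python3 - <<'E'
from h import *
print(r.get_state())
for n in('scene','top'):
    s=snap(n,n+'0'); print(n,np.round(s['cam_to_world'],3).tolist(),s['fx'],s['dist_coeffs'])
E
```

```text
pics
{'clock': 0.0, 'q': array([-1.20218931,  0.69000424, -0.1945215 ,  1.566327  ,  0.15730052,
        0.90252362, -0.21508319]), 'qd': array([-1.51146990e-04, -6.76258297e-05, -1.25577800e-03, -2.53058344e-04,
       -1.06951774e-04,  1.45346442e-03,  5.21095353e-04]), 'joint_torque': array([-1.43026182e-04, -5.27558005e+01, -1.26655351e+00, -1.53423232e+01,
       -5.25395956e-02,  6.66994791e-03,  1.64593866e-04]), 'tool_pos': array([0.20521077, 0.58971089, 0.25490211]), 'eef_rot': array([ 1.66570762e-01,  9.86029060e-01, -9.30471572e-04, -9.01899009e-05]), 'contact_force': array([ 0.10033461, -0.02024144,  0.41124316]), 'moment': array([ 0.01066619, -0.02776094,  0.02761262]), 'finger_force': 0.0, 'opening': 0.9990338691442187}
scene [[0.381, 0.781, -0.495, 1.212], [0.925, -0.314, 0.216, -0.266], [0.014, -0.54, -0.841, 1.251], [0.0, 0.0, 0.0, 1.0]] 546.9816940248701 [-0.08894744  0.          0.          0.          0.        ]
top [[0.007, -0.993, 0.122, 0.374], [-1.0, -0.008, -0.005, 0.026], [0.006, -0.122, -0.993, 1.433], [0.0, 0.0, 0.0, 1.0]] 471.92579223515355 [0.04642456 0.         0.         0.         0.        ]
```

View pics/scene0.png

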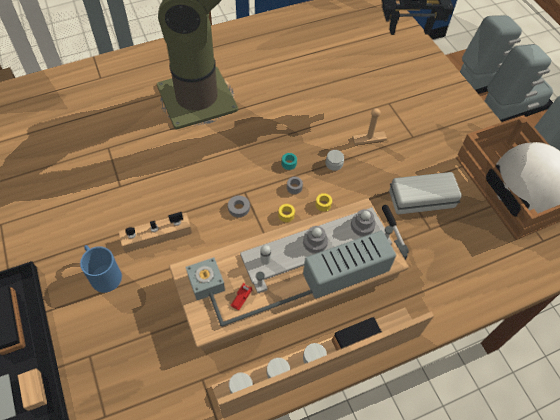

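View pics/top0.png

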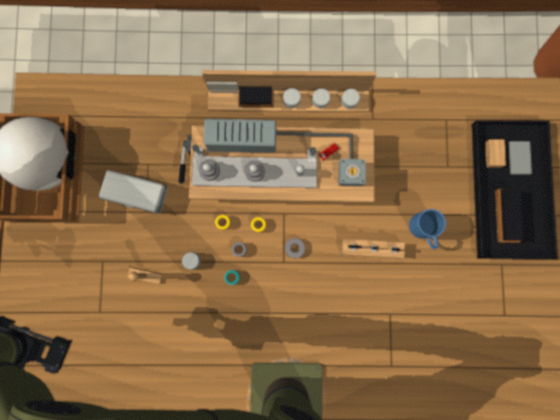

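Scene view: the wide grey collar is at (238,205) and the narrow grey ring at (295,184). The yellow rings (287,212) and (324,201), the turquoise ring (289,160) and the wax tin (335,160) are not meant. The bare peg is at (265,252) and the lock at (205,277). The keys are at (131,231), (154,225) and (176,218). I'll enlarge to confirm.

Run:
```python
from h import *
a=load('scene0')['pixels'][:,:,::-1];t=load('top0')['pixels'][:,:,::-1]
z=lambda i,x,y,w,h,W,H:cv2.resize(i[y:y+h,x:x+w],(W,H),interpolation=cv2.INTER_CUBIC)
A=z(a,110,200,80,50,400,250); B=z(a,180,230,100,75,400,300)
C=z(t,335,225,80,50,400,250); D=z(t,285,140,100,75,400,300)
cv2.imwrite('pics/c1.png',np.vstack([np.hstack([A,C]),np.hstack([B,D])]))
```

```text
(no output)
```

View pics/c1.png

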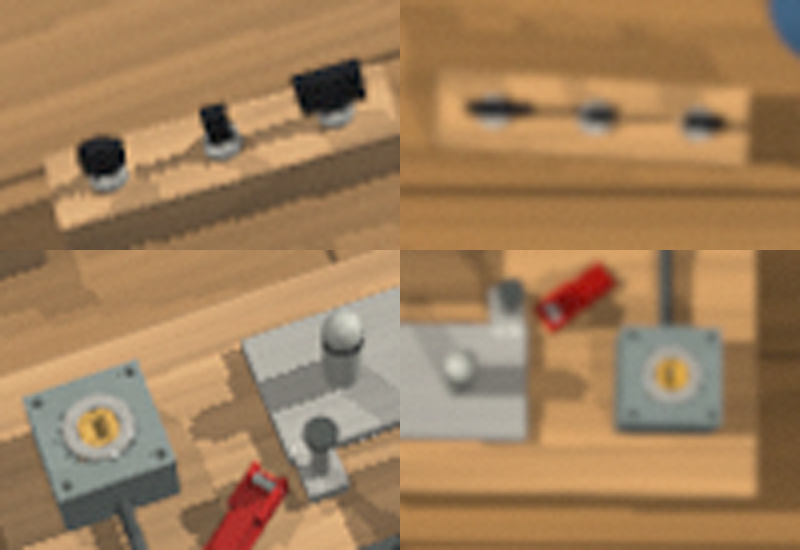

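The crop confirms the staff key: the big square bow at scene (176,217), the row's +y end; slim is in the middle and round at the other end. The lock slot's long axis runs along about world x. Next, coarse positions.

Run:
```python
from h import *
S=load('scene0');T=load('top0')
def q(n,ps,pt,z):
    print(n,np.round(onz(S,*ps,z),4),np.round(onz(T,*pt,z),4),'tri',*[np.round(x,4) for x in tri(S,ps,T,pt)])
def blob(s,c,R,f):
    x,y=c;p=s['pixels'][y-R:y+R,x-R:x+R];h=cv2.cvtColor(p,cv2.COLOR_RGB2HSV).astype(int)
    m=f(h).astype(np.uint8);n,l,st,ce=cv2.connectedComponentsWithStats(m)
    o=[(st[i,4],tuple(np.round(ce[i]+[x-R,y-R],1)),st[i,:4]+[x-R,y-R,0,0]) for i in range(1,n) if st[i,4]>8]
    return sorted(o,key=lambda t:-t[0])[:3]
g=lambda h:(h[...,1]<70)
k=lambda h:(h[...,2]<50)
gold=lambda h:(h[...,1]>150)&(h[...,2]>170)&(h[...,0]>14)
for n,a,b,R,f in[('wide',(238,205),(295,248),18,g),('narrow',(295,184),(238,249),14,g),('key',(176,217),(354,247),9,k),('lock',(205,275),(352,172),12,gold)]:
    A=blob(S,a,R,f);B=blob(T,b,R,f);print(n,A,B)
q('wide',(238.5,205.5),(295,248),.01)
q('narrow',(295,185),(238,249.5),.013)
q('key',(175.7,217.5),(354,246.6),.036+.025)
q('key round',(130.6,231),(395,249.5),.036+.02)
q('lock',(204.8,273.5),(352.2,171.3),.122)
q('pegtip',(265.3,248.5),(299.5,169.8),.149)
```

```text
wide [(np.int32(361), (np.float64(238.4), np.float64(205.9)), array([228, 195,  22,  23]))] [(np.int32(261), (np.float64(294.7), np.float64(247.8)), array([285, 238,  20,  20]))]
narrow [(np.int32(218), (np.float64(294.2), np.float64(184.8)), array([287, 176,  16,  18]))] [(np.int32(113), (np.float64(238.9), np.float64(248.8)), array([232, 242,  15,  14]))]
key [(np.int32(98), (np.float64(175.4), np.float64(217.1)), array([169, 212,  14,  11]))] []
lock [] [(np.int32(24), (np.float64(352.8), np.float64(170.3)), array([350, 168,   6,   6]))]
wide [ 0.4347 -0.0218  0.01  ] [ 0.4372 -0.0227  0.01  ] tri [ 0.4371 -0.0226  0.0139] 0.0
narrow [0.4312 0.1468 0.013 ] [0.4314 0.1483 0.013 ] tri [0.4312 0.1476 0.0126] 0.0014
key [ 0.441  -0.1942  0.061 ] [ 0.4404 -0.1921  0.061 ] tri [ 0.4402 -0.1932  0.0593] 0.0018
key round [ 0.4338 -0.3124  0.056 ] [ 0.4333 -0.3117  0.056 ] tri [ 0.4333 -0.3122  0.0551] 0.0005
lock [ 0.6499 -0.1805  0.122 ] [ 0.6499 -0.1797  0.122 ] tri [ 0.6499 -0.1802  0.1216] 0.0007
pegtip [ 0.6549 -0.0335  0.149 ] [ 0.6473 -0.0296  0.149 ] tri [ 0.6495 -0.0307  0.138 ] 0.0012
```

Call:
step_arm([
  [-2,-3,0,0,0,-9.6,-1],
  [-3,-5,0,0,0,-9.6,-1],
  [-3,-5.5,0,0,0,0,-1],
  [-3,-5.5,0,0,0,0,-1],
  [-3,-5.5,0,0,0,0,-1],
  [-3,-5.5,0,0,0,0,-1],
  [-2,-5.5,0,0,0,0,-1],
  [-1,-5,0,0,0,0,-1],
])

```text
clock: 1.1
tool_pos: [0.3863, 0.1744, 0.2555]
eef_rot: [0.001, 1.0, -0.0, 0.0]
contact_force: [0.5, -0.2, 0.1]
opening: 1.001
finger_force: 0.0
```

```bash
cat >> h.py <<'E'
from scipy.spatial.transform import Rotation as Ro
def delta(P,yd=None):
    "tool-frame shift cm to world P (TCP); turn deg making tool z down and tool y at world angle yd"
    st=r.get_state();R=Ro.from_quat(st['eef_rot'])
    out=R.inv().apply(np.array(P)-st['tool_pos'])*100
    y=R.as_matrix()[:,1]; a=np.degrees(np.arctan2(y[1],y[0]))
    print('t',round(st['clock'],2),'pos',np.round(st['tool_pos'],4),'shift',np.round(out,2),'yang',round(a,2),'z',np.round(R.as_matrix()[:,2],4),'op',round(st['opening'],3),'F',np.round(st['contact_force'],1),'ff',round(st['finger_force'],1))
    if yd is not None:
        c,s=np.cos(np.radians(yd)),np.sin(np.radians(yd))
        M=np.array([[s,c,0],[-c,s,0],[0,0,-1.]])
        print('turn',np.round((R.inv()*Ro.from_matrix(M)).as_rotvec(degrees=True),2))
E
python3 - <<'E'
from h import *
delta([.4365,-.022,.2],90)
s=snap('wrist','w1');st=r.get_state()
print(np.round(s['cam_to_world'],3).tolist(),s['fx'],proj(s,[[.431,.148,.013],[.436,-.022,.01]]))
E
```

```text
t 1.1 pos [0.3863 0.1744 0.2555] shift [ -5.05 -19.63   5.56] yang 89.92 z [ 2.e-04 -2.e-04 -1.e+00] op 1.001 F [ 0.5 -0.2  0.1] ff 0.0Traceback (most recent call last):
  File "<stdin>", line 2, in <module>
  File "h.py", line 33, in delta
    print('turn',np.round((R.inv()*Ro.from_matrix(M)).as_rotvec(degrees=True),2))
                                   ~~~~~~~~~~~~~~^^^
  File "scipy/spatial/transform/_rotation.pyx", line 1143, in scipy.spatial.transform._rotation.Rotation.from_matrix
ValueError: Non-positive determinant (left-handed or null coordinate frame) in rotation matrix 0: [[ 1.000000e+00  6.123234e-17  0.000000e+00]
 [-6.123234e-17  1.000000e+00  0.000000e+00]
 [ 0.000000e+00  0.000000e+00 -1.000000e+00]].
```

```bash
sed -i 's/M=np.array.*/M=np.array([[-s,c,0],[c,s,0],[0,0,-1.]])/' h.py
python3 - <<'E'
from h import *
delta([.4365,-.022,.2],90)
s=snap('wrist','w1');st=r.get_state()
print(np.round(s['cam_to_world'],3).tolist(),s['fx'],proj(s,[[.431,.148,.013],[.436,-.022,.01]]))
E
```

```text
t 1.1 pos [0.3863 0.1744 0.2555] shift [ -5.05 -19.63   5.56] yang 89.92 z [ 2.e-04 -2.e-04 -1.e+00] op 1.001 F [ 0.5 -0.2  0.1] ff 0.0
turn [-0.01  0.01 -0.08]
[[0.002, 0.959, 0.283, 0.314], [1.0, -0.002, 0.0, 0.176], [0.001, 0.283, -0.959, 0.384], [0.0, 0.0, 0.0, 1.0]] 294.1803970388254 [[257.25747908 219.37823965]
 [132.82804758 222.34216417]]
```

View pics/w1.png

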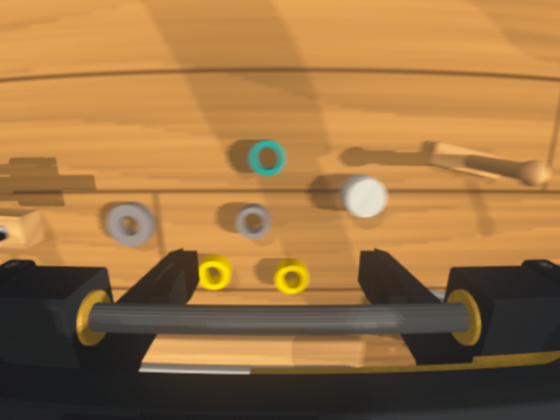

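The wrist view shows the wide collar at (130,224), the narrow grey at (253,221), turquoise at (267,158), yellow at (214,272) and (291,277), and the wax tin at (365,197). I'm moving over the wide collar.

Call:
step_arm([
  [-0.5,-5,1.5,0,0,0,-1],
  [-0.5,-5,1.5,0,0,0,-1],
  [-0.5,-5,1.5,0,0,0,-1],
  [0,-4.6,1,0,0,0,-1],
  [0,0,0,0,0,0,-1],
])

```text
clock: 1.78
tool_pos: [0.3994, -0.0228, 0.1998]
eef_rot: [0.003, 1.0, -0.001, -0.002]
contact_force: [0.6, 0.3, -1.2]
opening: 1.001
finger_force: 0.0
```

```bash
cat >> h.py <<'E'
def ring(s,P,z,R=45,sat=75):
    "outer and hole ellipse centres of a grey ring near world P, cast on plane z"
    u,v=np.round(proj(s,P)[0]).astype(int);x0,y0=max(u-R,0),max(v-R,0)
    p=s['pixels'][y0:v+R,x0:u+R];h=cv2.cvtColor(p,cv2.COLOR_RGB2HSV)
    m=(h[...,1]<sat).astype(np.uint8)
    cs,hi=cv2.findContours(m,cv2.RETR_CCOMP,cv2.CHAIN_APPROX_NONE)
    for c,k in zip(cs,hi[0]):
        if len(c)>15:
            (cx,cy),ax,_=cv2.fitEllipse(c)
            print('hole' if k[3]>=0 else 'outer',np.round([cx+x0,cy+y0],1),np.round(ax,1),[(round(q,3),np.round(onz(s,cx+x0,cy+y0,q)[:2],4)) for q in (z/2,z)])
E
python3 - <<'E'
from h import *
delta([.4365,-.022,.022],90)
s=snap('wrist','w2')
ring(s,[.4365,-.022,.01],.02); ring(load('w1'),[.4365,-.022,.01],.02);ring(load('w1'),[.431,.148,.013],.026,26)
ring(load('top0'),[.4365,-.022,.01],.02,18);ring(load('top0'),[.431,.148,.013],.026,15)
ring(load('scene0'),[.4365,-.022,.01],.02,18);ring(load('scene0'),[.431,.148,.013],.026,15)
print(proj(s,[[.44,-.193,.06]]))
E
```

```text
t 1.77 pos [ 0.3994 -0.0228  0.1998] shift [-3.77  0.14 17.77] yang 89.6 z [-0.0032 -0.0018 -1.    ] op 1.001 F [ 0.6  0.3 -1.2] ff 0.0
turn [-0.11 -0.18 -0.4 ]
outer [279.7 228.8] [51.4 51.7] [(0.01, array([ 0.4381, -0.0202])), (0.02, array([ 0.4346, -0.0203]))]
hole [279.7 228.5] [20.1 24.7] [(0.01, array([ 0.4376, -0.0202])), (0.02, array([ 0.4342, -0.0203]))]
outer [130.3 223.7] [41.8 45.6] [(0.01, array([ 0.438 , -0.0259])), (0.02, array([ 0.4346, -0.0205]))]
hole [130.7 223.7] [12.6 20.3] [(0.01, array([ 0.4379, -0.0253])), (0.02, array([ 0.4346, -0.0199]))]
outer [252.8 221.1] [31.1 33.3] [(0.013, array([0.4334, 0.142 ])), (0.026, array([0.4292, 0.1432]))]
hole [253.4 220.7] [16.2 20.6] [(0.013, array([0.4329, 0.1428])), (0.026, array([0.4287, 0.1439]))]
outer [294.6 247.7] [18.9 19.6] [(0.01, array([ 0.4382, -0.0215])), (0.02, array([ 0.4377, -0.0212]))]
hole [294.4 247.5] [8.9 9.2] [(0.01, array([ 0.4387, -0.021 ])), (0.02, array([ 0.4382, -0.0207]))]
outer [238.7 249. ] [13.5 14.3] [(0.013, array([0.4329, 0.146 ])), (0.026, array([0.4323, 0.1449]))]
hole [238.5 249. ] [8.1 9.2] [(0.013, array([0.4329, 0.1468])), (0.026, array([0.4324, 0.1457]))]
outer [238.4 205.8] [21.4 21.8] [(0.01, array([ 0.4355, -0.0224])), (0.02, array([ 0.4417, -0.0243]))]
hole [238.5 205.7] [5.8 8.9] [(0.01, array([ 0.4354, -0.0222])), (0.02, array([ 0.4416, -0.0242]))]
outer [294.3 184.8] [15.6 17.3] [(0.013, array([0.4298, 0.1453])), (0.026, array([0.438, 0.141]))]
[[108.77814162 247.65627442]]
```

Call:
step_arm([
  [-1.9,0.2,4.5,0,0,-0.4,-1],
  [-1.8,0,5,0,0,0,-1],
  [0,0,5,0,0,0,-1],
  [0,0,2.5,0,0,0,-1],
  [0,0,0.8,0,0,0,-1],
  [0,0,0,0,0,0,-1],
])

```text
clock: 2.58
tool_pos: [0.4424, -0.0167, 0.0436]
eef_rot: [-0.005, 1.0, -0.001, -0.003]
contact_force: [-1.2, 0.6, 0.9]
opening: 0.999
finger_force: 0.0
```

Run:
```python
from h import *
delta([.4365,-.0205,.022],90)
```

```text
t 2.58 pos [ 0.4424 -0.0167  0.0436] shift [ 0.58 -0.36  2.16] yang 90.62 z [-0.0053 -0.0027 -1.    ] op 0.999 F [-1.2  0.6  0.9] ff 0.0
turn [-0.15 -0.31  0.62]
```

Call:
step_arm([
  [0.3,-0.2,0,0,0,0,-1],
  [0.3,-0.2,0.6,0,0,0.6,-1],
  [0,0,0.8,0,-0.3,0,-1],
  [0,0,0,0,0,0,-1],
  [0,0,0,0,0,0,-1],
])

```text
clock: 3.2
tool_pos: [0.4362, -0.0224, 0.0304]
eef_rot: [0.001, 1.0, -0.002, 0.0]
contact_force: [-1.0, -0.4, 0.3]
opening: 1.0
finger_force: 0.0
```

Run:
```python
from h import *
delta([.4365,-.0205,.022],90)
```

```text
t 3.2 pos [ 0.4362 -0.0224  0.0304] shift [-0.03  0.19  0.84] yang 89.83 z [ 2.0e-04 -3.8e-03 -1.0e+00] op 1.0 F [-1.  -0.4  0.3] ff 0.0
turn [-0.22  0.01 -0.17]
```

Call:
step_arm([
  [0,0.1,0.5,-0.2,0,0,-1],
  [0,0,0.35,0,0,0,-1],
  [0,0,0,0,0,0,0.2],
  [0,0,0,0,0,0,0.6],
  [0,0,0,0,0,0,1],
  [0,0,0,0,0,0,1],
  [0,0,0,0,0,0,1],
  [0,0,0,0,0,0,1],
], force=25)

```text
clock: 4.2
tool_pos: [0.4359, -0.0219, 0.0215]
eef_rot: [0.002, 1.0, -0.0, -0.0]
contact_force: [0.4, -0.8, -0.0]
opening: 0.682
finger_force: 25.0
```

Run:
```python
from h import *
delta([.4365,-.0205,.022],90)
```

```text
t 4.2 pos [ 0.4359 -0.0219  0.0215] shift [-0.06  0.14 -0.05] yang 89.81 z [-1.e-04 -6.e-04 -1.e+00] op 0.682 F [ 0.4 -0.8 -0. ] ff 25.0
turn [-0.03 -0.01 -0.19]
```

Call:
step_arm([
  [0,0,-3,0,0,0,1],
  [0,0,-5,0,0,0,1],
  [-2,0,-5,0,0,0,1],
  [-3.5,-0.2,-5,0,0,0,1],
  [-4,-0.2,-3,0,0,0,1],
  [-3.5,-0.2,-1,0,0,0,1],
  [0,0,0,0,0,0,1],
  [0,0,0,0,0,0,1],
])

```text
clock: 5.2
tool_pos: [0.5672, -0.031, 0.2148]
eef_rot: [0.005, 1.0, -0.005, 0.01]
contact_force: [-0.4, 0.7, -1.7]
opening: 0.683
finger_force: 25.0
```

Run:
```python
from h import *
delta([.649,-.031,.19],90)
s=snap('wrist','w3')
print(proj(s,[[.649,-.031,.149],[.65,-.18,.122],[.649,-.031,.087],[.649,.1,.149]]), proj(s,[r.get_state()['tool_pos']]))
```

```text
t 5.2 pos [ 0.5672 -0.031   0.2148] shift [-8.13  0.1   2.65] yang 89.47 z [ 0.0204 -0.0107 -0.9997] op 0.683 F [-0.4  0.7 -1.7] ff 25.0
turn [-0.61  1.17 -0.52]
[[278.30085238 328.65228979]
 [114.31100636 307.44413046]
 [278.90701524 286.91514845]
 [440.75927204 326.01752255]] [[275.46436188 281.00977556]]
```

View pics/w3.png

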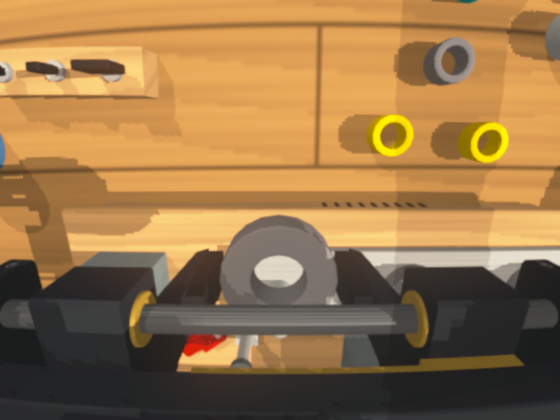

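The collar is held between the fingers with its hole at (279,272), but the gripper hides the peg. I'll pass beyond it so that the wrist camera looks straight down on the peg and lock.

Call:
step_arm([
  [-2,-0.5,-2,0,0,0,1],
  [-4,-1,-2,0,0,-0.5,1],
  [-4,-1,0,0,0,0,1],
  [-3.5,-0.5,0,0,0,0,1],
  [-1.5,0,0,0,0,0,1],
  [0,0,0,0,0,0,1],
  [0,0,0,0,0,0,1],
  [0,0,0,0,0,0,1],
])

```text
clock: 6.25
tool_pos: [0.7167, -0.0611, 0.2594]
eef_rot: [0.0, 1.0, -0.005, 0.011]
contact_force: [-0.2, 0.2, -1.5]
opening: 0.681
finger_force: 25.0
```

Run:
```python
from h import *
delta([.649,-.031,.19],90)
s=snap('wrist','w4')
print(proj(s,[[.649,-.031,.149],[.65,-.18,.122],[.649,-.031,.087],[.649,.1,.149]]), proj(s,[r.get_state()['tool_pos']]))
```

```text
t 6.25 pos [ 0.7167 -0.0611  0.2594] shift [6.92 3.08 6.76] yang 89.99 z [ 0.0222 -0.0107 -0.9997] op 0.681 F [-0.2  0.2 -1.5] ff 25.0
turn [-0.61  1.27 -0.01]
[[316.39271091 130.84786044]
 [144.08954914 132.06782911]
 [309.19091864 128.69170153]
 [478.70665606 133.45163518]] [[275.21787756 281.8940052 ]]
```

View pics/w4.png

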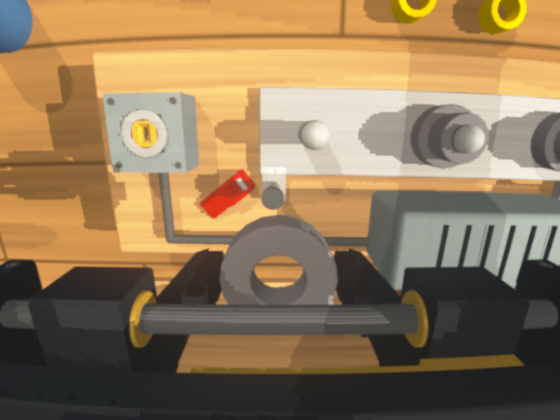

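Peg dome at (315,135), the next peg's at (468,140), and the lock slot at (146,133), upright in the image, so along world x. Refining these now.

Run:
```python
from h import *
s=load('w4');im=s['pixels'];g=cv2.cvtColor(im,cv2.COLOR_RGB2GRAY);hv=cv2.cvtColor(im,cv2.COLOR_RGB2HSV)
for b,z in(((295,112,338,158),.137),((445,115,492,165),.137)):
    p=cv2.medianBlur(g[b[1]:b[3],b[0]:b[2]],3)
    c=cv2.HoughCircles(cv2.resize(p,None,fx=4,fy=4,interpolation=cv2.INTER_CUBIC),cv2.HOUGH_GRADIENT,1,200,param1=60,param2=15,minRadius=44,maxRadius=76)
    u,v,R=c[0,0]/4; u+=b[0]-.4;v+=b[1]-.4; print('peg',u,v,R,[np.round(onz(s,u,v,q),4) for q in(z,.149)])
# lock ring and gold
c=cv2.HoughCircles(cv2.resize(g[100:168,112:182],None,fx=4,fy=4,interpolation=cv2.INTER_CUBIC),cv2.HOUGH_GRADIENT,1,300,param1=60,param2=15,minRadius=70,maxRadius=110)
u,v,R=c[0,0]/4;print('ring',u+112-.4,v+100-.4,R,np.round(onz(s,u+111.6,v+99.6,.1235),4))
m=((hv[...,1]>130)&(hv[...,2]>150))[100:168,112:182].astype(np.uint8)
cs,_=cv2.findContours(m,cv2.RETR_EXTERNAL,cv2.CHAIN_APPROX_NONE);c=max([c for c in cs if len(c)<80 and len(c)>15],key=len)
(u,v),R=cv2.minEnclosingCircle(c);print('gold',u+112,v+100,R,np.round(onz(s,u+112,v+100,.122),4))
# slot: dark within gold
U,V=int(u+112),int(v+100);w=g[V-12:V+13,U-12:U+13];yy,xx=np.mgrid[-12:13,-12:13]
dk=(w<0.6*np.percentile(w,90))&(xx**2+yy**2<81);ys,xs=np.nonzero(dk)
n,l,st,ce=cv2.connectedComponentsWithStats(dk.astype(np.uint8));i=1+np.argmax(st[1:,4]);ys,xs=np.nonzero(l==i)
ev,E=np.linalg.eigh(np.cov(xs,ys));print('slot',len(xs),xs.mean()+U,ys.mean()+V,ev,E[:,1])
print('slotxy',np.round(onz(s,xs.mean()+U,ys.mean()+V,.12),4))
# bar edges angle: housing box
cv2.imwrite('pics/c2.png',cv2.resize(im[95:170,110:350][:,:,::-1],(800,250),interpolation=cv2.INTER_CUBIC))
h=hv[215:305,225:335]; tp=r.get_state()['tool_pos']
# collar outer/hole
m=(hv[...,1]<60)&(g>90)&(g<150);m=m[205:306,218:342].astype(np.uint8)
cs,hi=cv2.findContours(m,cv2.RETR_CCOMP,cv2.CHAIN_APPROX_NONE)
for c,k in zip(cs,hi[0]):
    if len(c)>60:(a,b),ax,an=cv2.fitEllipse(c);print(k[3]>=0,a+218,b+205,ax,an,np.round(onz(s,a+218,b+205,tp[2]-.002)-tp,4))
```

```text
peg 312.975 133.975 14.8 [array([ 0.6519, -0.0323,  0.137 ]), array([ 0.6514, -0.0336,  0.149 ])]
peg 470.725 137.725 13.4 [array([0.6531, 0.1015, 0.137 ]), array([0.6525, 0.0938, 0.149 ])]
ring 140.725 134.475 25.325 [ 0.652  -0.1826  0.1235]
gold 143.60638236999512 133.30850982666016 14.211091041564941 [ 0.6511 -0.1806  0.122 ]
slot 35 157.82857142857142 143.9142857142857 [ 0.79168567 11.72932273] [0.01206315 0.99992724]
slotxy [ 0.6606 -0.1695  0.12  ]
False 278.05898666381836 264.8878173828125 (93.33338165283203, 123.07063293457031) 95.1257095336914 [-0.0083  0.0014 -0.002 ]
True 276.303035736084 274.9647979736328 (41.08373260498047, 59.92913818359375) 74.15129852294922 [-0.0027  0.0005 -0.002 ]
```

View pics/c2.png

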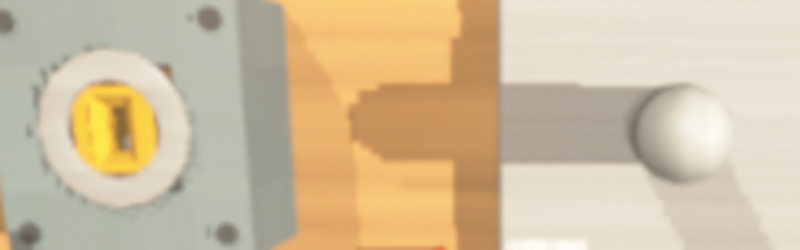

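Run:
```python
from h import *
s=load('w4');g=cv2.cvtColor(s['pixels'],cv2.COLOR_RGB2GRAY)
st=r.get_state();R=Ro.from_quat(st['eef_rot'])
P=lambda x,z:st['tool_pos']+R.apply([-x,0,-z])
for n,x,z in(('near bottom',-.03,-.022),('near top',-.03,-.002),('hole near top',-.014,-.002),('hole far top',.014,-.002),('hole far bottom',.014,-.022)):
    print(n,np.round(proj(s,P(x,z))[0],1),'per mm',np.round((proj(s,P(x+.001,z))-proj(s,P(x,z)))[0],1))
print(g[208:306,276:279].mean(1).astype(int).tolist())
for u,v in((314.3,134.6),):print(np.round(onz(s,u,v,.137),4))
print(np.round(onz(s,144.5,133.7,.122),4))
```

```text
near bottom [275.4 210.9] per mm [0.  1.8]
near top [275.1 222.6] per mm [0. 2.]
hole near top [275.2 254.1] per mm [0.  1.9]
hole far top [275.3 304.2] per mm [0.  1.7]
hole far bottom [275.6 284.3] per mm [0.  1.5]
[136, 161, 176, 178, 177, 172, 152, 120, 103, 101, 101, 101, 101, 101, 101, 102, 103, 110, 121, 125, 123, 121, 120, 119, 118, 118, 118, 118, 118, 117, 118, 118, 118, 117, 117, 118, 117, 117, 116, 117, 116, 116, 116, 116, 116, 115, 115, 125, 138, 144, 145, 146, 146, 144, 132, 114, 102, 109, 128, 143, 148, 152, 158, 162, 162, 164, 164, 165, 164, 155, 133, 129, 130, 136, 167, 206, 215, 214, 198, 150, 106, 94, 93, 93, 93, 93, 93, 94, 94, 95, 94, 95, 95, 95, 95, 93, 84, 72]
[ 0.6524 -0.0312  0.137 ]
[ 0.6514 -0.1798  0.122 ]
```

Call:
step_arm([
  [2,1,0,-0.6,1.2,0,1],
  [3,1.5,1,0,0,0,1],
  [1.5,0.3,2.5,0,0,0,1],
  [0,0,2.5,0,0,0,1],
  [0,0,0,0,0,0,1],
  [0,0,0,0,0,0,1],
])

```text
clock: 7.05
tool_pos: [0.6534, -0.0329, 0.1998]
eef_rot: [0.001, 1.0, 0.0, 0.002]
contact_force: [0.8, 0.8, -0.9]
opening: 0.678
finger_force: 25.0
```

Run:
```python
from h import *
delta([.651,-.0327,.19],90)
```

```text
t 7.05 pos [ 0.6534 -0.0329  0.1998] shift [0.24 0.02 0.98] yang 89.94 z [ 3.8e-03  7.0e-04 -1.0e+00] op 0.678 F [ 0.8  0.8 -0.9] ff 25.0
turn [ 0.04  0.22 -0.06]
```

Call:
step_arm([
  [0.25,0,0.5,0,0.2,0,1],
  [0,0,1,0,0,0,1],
  [0,0,0.5,0,0,0,1],
  [0,0,0.5,0,0,0,1],
  [0,0,0.5,0,0,0,1],
  [0,0,0.5,0,0,0,1],
  [0,0,0,0,0,0,1],
])

```text
clock: 7.92
tool_pos: [0.65, -0.0331, 0.1632]
eef_rot: [0.0, 1.0, 0.0, -0.001]
contact_force: [0.5, 0.0, -0.1]
opening: 0.68
finger_force: 25.0
```

Run:
```python
from h import *
delta([.651,-.0327,.109],90)
s=snap('scene','s1')
cv2.imwrite('pics/c3.png',cv2.resize(s['pixels'][190:310,180:340][:,:,::-1],(800,600),interpolation=cv2.INTER_CUBIC))
```

```text
t 7.92 pos [ 0.65   -0.0331  0.1632] shift [-0.11  0.04  5.42] yang 89.95 z [-2.2e-03  2.0e-04 -1.0e+00] op 0.68 F [ 0.5  0.  -0.1] ff 25.0
turn [ 0.01 -0.13 -0.05]
```

Call:
step_arm([
  [0,0,0.7,0,0,0,1],
  [0,0,0.8,0,0,0,1],
  [0,0,0.8,0,0,0,1],
  [0,0,0.8,0,0,0,1],
  [0,0,0,0,0,0,1],
])

```text
clock: 8.6
tool_pos: [0.6498, -0.0331, 0.1318]
eef_rot: [0.0, 1.0, 0.0, -0.001]
contact_force: [0.7, -1.1, -0.4]
opening: 0.679
finger_force: 25.0
```

Run:
```python
from h import *
delta([.651,-.0327,.109],90)
```

```text
t 8.6 pos [ 0.6498 -0.0331  0.1318] shift [-0.13  0.04  2.28] yang 89.96 z [-2.7e-03  4.0e-04 -1.0e+00] op 0.679 F [ 0.7 -1.1 -0.4] ff 25.0
turn [ 0.02 -0.16 -0.04]
```

Call:
step_arm([
  [0,0,0.8,0,0,0,1],
  [0,0,0.8,0,0,0,1],
  [0,0,0.5,0,0,0,1],
  [0,0,0.3,0,0,0,1],
  [0,0,0,0,0,0,1],
])

```text
clock: 9.22
tool_pos: [0.6503, -0.0329, 0.1088]
eef_rot: [0.0, 1.0, 0.0, -0.001]
contact_force: [0.4, 0.1, -1.4]
opening: 0.68
finger_force: 25.0
```

Run:
```python
from h import *
delta([.651,-.0327,.109],90)
```

```text
t 9.22 pos [ 0.6503 -0.0329  0.1088] shift [-0.07  0.02 -0.02] yang 89.95 z [-1.1e-03  4.0e-04 -1.0e+00] op 0.68 F [ 0.4  0.1 -1.4] ff 25.0
turn [ 0.02 -0.06 -0.05]
```

Call:
step_arm([
  [0,0,0.15,0,0,0,1],
  [0,0,0.1,0,0,0,1],
  [0,0,0,0,0,0,1],
])

```text
clock: 9.6
tool_pos: [0.6504, -0.0329, 0.1084]
eef_rot: [0.0, 1.0, -0.0, -0.0]
contact_force: [-5.2, -1.3, 13.4]
opening: 0.678
finger_force: 25.0
```

Run:
```python
from h import *
delta([.651,-.0327,.109],90)
```

```text
t 9.6 pos [ 0.6504 -0.0329  0.1084] shift [-0.06  0.02 -0.06] yang 89.94 z [-2.e-04 -4.e-04 -1.e+00] op 0.678 F [-5.2 -1.3 13.4] ff 25.0
turn [-0.02 -0.01 -0.06]
```

Call:
step_arm([
  [0,0,0,0,0,0,-1],
  [0,0,0,0,0,0,-1],
  [0,0,0,0,0,0,-1],
  [0,0,-1,0,0,0,-1],
  [0,0,-4,0,0,0,-1],
  [0,0,-4,0,0,0,-1],
  [0,0,-2,0,0,0,-1],
  [2,1,0,0,0,0,-1],
])

```text
clock: 10.6
tool_pos: [0.632, -0.0236, 0.2179]
eef_rot: [0.002, 1.0, 0.0, 0.002]
contact_force: [0.4, 1.0, 0.1]
opening: 1.0
finger_force: 0.0
```

Run:
```python
from h import *
delta([.396,.145,.2],90)
```

```text
t 10.6 pos [ 0.632  -0.0236  0.2179] shift [23.66 16.78  1.73] yang 89.8 z [ 3.1e-03  4.0e-04 -1.0e+00] op 1.0 F [0.4 1.  0.1] ff 0.0
turn [ 0.03  0.18 -0.2 ]
```

Call:
step_arm([
  [4,3,0,0,0,0,-1],
  [4.5,3.2,0.3,0,0,0,-1],
  [4.5,3.2,0.5,0,0,0,-1],
  [4.5,3.2,0.5,0,0,0,-1],
  [4,2.8,0.4,0,0,0,-1],
  [2,1.4,0,0,0,0,-1],
  [0,0,0,0,0,0,-1],
  [0,0,0,0,0,0,-1],
])

```text
clock: 11.6
tool_pos: [0.3964, 0.1446, 0.1996]
eef_rot: [0.001, 1.0, -0.0, -0.0]
contact_force: [0.9, -0.4, -1.2]
opening: 1.0
finger_force: 0.0
```

Run:
```python
from h import *
delta([.431,.143,.06],90)
s=snap('wrist','w5');ring(s,[.431,.145,.013],.026,32)
print([np.round(onz(load('w1'),u,v,.026),3) for u,v in((214,272),(291,277),(267,158))])
```

```text
t 11.6 pos [0.3964 0.1446 0.1996] shift [-3.47 -0.15 13.95] yang 89.88 z [-8.e-04 -1.e-04 -1.e+00] op 1.0 F [ 0.9 -0.4 -1.2] ff 0.0
turn [-0.01 -0.05 -0.12]
outer [278.6 227.5] [37.9 40.4] [(0.013, array([0.4329, 0.1464])), (0.026, array([0.4284, 0.1464]))]
hole [278.8 226.7] [18.9 23.8] [(0.013, array([0.432 , 0.1466])), (0.026, array([0.4275, 0.1466]))]
[array([0.502, 0.089, 0.026]), array([0.509, 0.193, 0.026]), array([0.349, 0.162, 0.026])]
```

Call:
step_arm([
  [-1.7,0,3,0,0,0,-1],
  [-1.75,0,4,0,0,0,-1],
  [0,0,4.5,0,0,0,-1],
  [0,0,2,0,0,0,-1],
  [0,0,0,0,0,0,-1],
  [0,0,0,0,0,0,-1],
])

```text
clock: 12.4
tool_pos: [0.4305, 0.1449, 0.065]
eef_rot: [0.001, 1.0, 0.0, -0.0]
contact_force: [0.5, -0.6, 0.3]
opening: 0.999
finger_force: 0.0
```

Run:
```python
from h import *
delta([.4312,.145,.023],90)
```

```text
t 12.4 pos [0.4305 0.1449 0.065 ] shift [-0.07  0.01  4.2 ] yang 89.88 z [-3.e-04  6.e-04 -1.e+00] op 0.999 F [ 0.5 -0.6  0.3] ff 0.0
turn [ 0.04 -0.02 -0.12]
```

Call:
step_arm([
  [-0.05,0,1.8,0,0,0,-1],
  [0,0,1.6,0,0,0,-1],
  [0,0,0.8,0,0,0,0],
  [0,0,0,0,0,0,0.6],
  [0,0,0,0,0,0,1],
  [0,0,0,0,0,0,1],
  [0,0,0,0,0,0,1],
  [0,0,0,0,0,0,1],
], force=25)

```text
clock: 13.4
tool_pos: [0.4306, 0.1451, 0.0249]
eef_rot: [0.001, 1.0, 0.0, -0.0]
contact_force: [0.7, -0.7, 6.2]
opening: 0.495
finger_force: 25.0
```

Call:
step_arm([
  [0,0,-2,0,0,0,1],
  [0,0,-5,0,0,0,1],
  [-3,-3,-5,0,0,0,1],
  [-4,-3,-5,0,0,0,1],
  [-4,-3,-1.5,0,0,0,1],
  [-4,-3,0,0,0,0,1],
  [-4,-3,0,0,0,0,1],
  [-2,-2,0,0,0,0,1],
])

```text
clock: 14.4
tool_pos: [0.6388, -0.0228, 0.181]
eef_rot: [0.004, 1.0, -0.0, 0.009]
contact_force: [0.5, 0.7, -0.7]
opening: 0.49
finger_force: 25.0
```

Run:
```python
from h import *
delta([.65,-.033,.2],90)
```

```text
t 14.4 pos [ 0.6388 -0.0228  0.181 ] shift [-1.17 -1.01 -1.88] yang 89.55 z [ 1.860e-02 -5.000e-04 -9.998e-01] op 0.49 F [ 0.5  0.7 -0.7] ff 25.0
turn [-0.02  1.06 -0.45]
```

Call:
step_arm([
  [0,0,-1.5,0,1,-0.4,1],
  [0,0,-0.5,0,0,0,1],
  [0,0,0,0,0,0,1],
  [0,0,0,0,0,0,1],
])

```text
clock: 14.9
tool_pos: [0.6366, -0.0199, 0.2012]
eef_rot: [-0.002, 1.0, -0.0, 0.0]
contact_force: [-0.8, 1.0, -0.5]
opening: 0.492
finger_force: 25.0
```

Run:
```python
from h import *
delta([.65,-.033,.2],90)
s=snap('wrist','w6');g=cv2.cvtColor(s['pixels'],cv2.COLOR_RGB2GRAY)
st=r.get_state();R=Ro.from_quat(st['eef_rot'])
P=lambda x,z:st['tool_pos']+R.apply([-x,0,-z])
for n,x,z in(('near bottom',-.022,-.0249),('near top',-.022,.001),('hole near top',-.014,.001),('hole far top',.014,.001),('hole far bottom',.014,-.0249)):
    print(n,np.round(proj(s,P(x,z))[0],1),'per mm',np.round((proj(s,P(x+.001,z))-proj(s,P(x,z)))[0],1))
print(g[208:306,276:279].mean(1).astype(int).tolist())
cv2.imwrite('pics/c4.png',cv2.resize(s['pixels'][190:340,180:380][:,:,::-1],(800,600),interpolation=cv2.INTER_CUBIC))
```

```text
t 14.9 pos [ 0.6366 -0.0199  0.2012] shift [-1.34 -1.32  0.12] yang 90.18 z [ 5.e-04 -4.e-04 -1.e+00] op 0.492 F [-0.8  1.  -0.5] ff 25.0
turn [-0.02  0.03  0.18]
near bottom [275.6 223.1] per mm [0.  1.7]
near top [275.1 240.6] per mm [0. 2.]
hole near top [275.2 256.3] per mm [0.  1.9]
hole far top [275.3 307.2] per mm [0.  1.7]
hole far bottom [275.7 281.5] per mm [0.  1.5]
[162, 172, 175, 173, 171, 172, 171, 172, 172, 171, 171, 170, 170, 170, 170, 170, 170, 168, 158, 126, 109, 105, 105, 105, 104, 105, 104, 104, 104, 104, 104, 103, 104, 104, 106, 112, 123, 128, 127, 124, 123, 122, 121, 120, 120, 119, 118, 117, 117, 142, 189, 198, 192, 184, 178, 169, 159, 154, 150, 150, 158, 177, 195, 202, 200, 195, 188, 177, 180, 183, 185, 189, 197, 198, 195, 183, 142, 107, 97, 96, 96, 96, 96, 96, 96, 97, 97, 97, 97, 97, 96, 93, 92, 95, 96, 95, 87, 77]
```

View pics/c4.png

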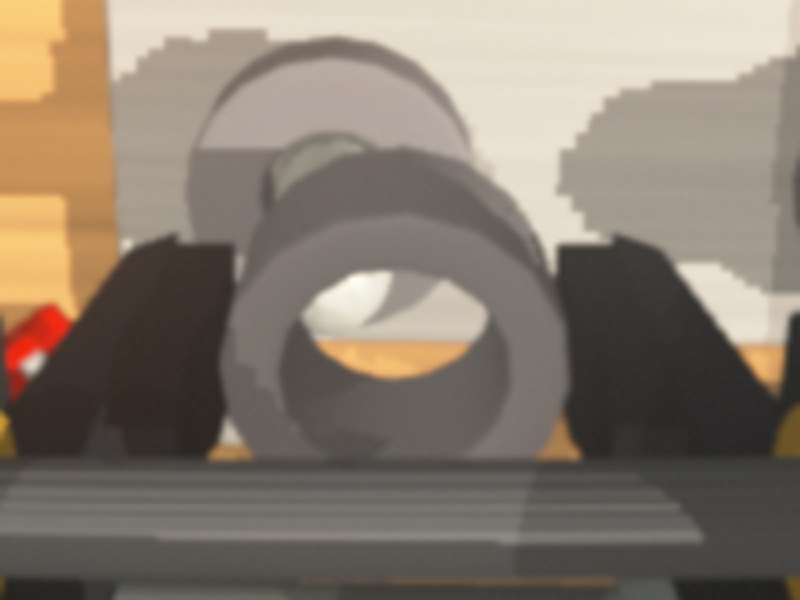

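The view shows the wide collar lying flat on the peg's foot and the narrow collar level in the fingers with its hole at about (278,270).

Call:
step_arm([
  [-0.7,-0.7,0,0,0,0,1],
  [-0.65,-0.6,0,0,0,0,1],
  [0,0,0,0,0,0,1],
  [0,0,0.6,0,0,0,1],
  [0,0,0.6,0,0,0,1],
  [0,0,0,0,0,0,1],
])

```text
clock: 15.7
tool_pos: [0.6502, -0.0331, 0.1888]
eef_rot: [-0.001, 1.0, -0.0, -0.0]
contact_force: [0.3, 0.3, -0.0]
opening: 0.493
finger_force: 25.0
```

Run:
```python
from h import *
delta([.65,-.033,.132],90)
```

```text
t 15.7 pos [ 0.6502 -0.0331  0.1888] shift [0.02 0.01 5.68] yang 90.15 z [-1.e-04 -1.e-04 -1.e+00] op 0.493 F [ 0.3  0.3 -0. ] ff 25.0
turn [-0.01 -0.    0.15]
```

Call:
step_arm([
  [0,0,0.7,0,0,0,1],
  [0,0,0.7,0,0,0,1],
  [0,0,0.7,0,0,0,1],
  [0,0,0,0,0,0,1],
])

```text
clock: 16.2
tool_pos: [0.6503, -0.0333, 0.1678]
eef_rot: [-0.001, 1.0, -0.0, 0.0]
contact_force: [-0.4, 0.9, -0.4]
opening: 0.495
finger_force: 25.0
```

Call:
step_arm([
  [0,0,0.7,0,0,0,1],
  [0,0,0.8,0,0,0,1],
  [0,0,0.8,0,0,0,1],
  [0,0,0.8,0,0,0,1],
  [0,0,0.4,0,0,0,1],
  [0,0,0.2,0,0,0,1],
  [0,0,0,0,0,0,1],
])

```text
clock: 17.08
tool_pos: [0.6509, -0.0331, 0.132]
eef_rot: [-0.001, 1.0, -0.0, 0.001]
contact_force: [-0.3, -0.4, 0.7]
opening: 0.489
finger_force: 25.0
```

Run:
```python
from h import *
delta([.65,-.033,.132],90)
```

```text
t 17.07 pos [ 0.6509 -0.0331  0.132 ] shift [ 0.09  0.01 -0.  ] yang 90.13 z [ 1.8e-03 -1.0e-04 -1.0e+00] op 0.489 F [-0.3 -0.4  0.7] ff 25.0
turn [-0.    0.1   0.13]
```

Call:
step_arm([
  [0,0,0.15,0,0,0,1],
  [0,0,0.15,0,0,0,1],
  [0,0,0,0,0,0,1],
])

```text
clock: 17.45
tool_pos: [0.651, -0.033, 0.1318]
eef_rot: [-0.001, 1.0, -0.001, 0.001]
contact_force: [-6.6, -2.3, 18.6]
opening: 0.489
finger_force: 25.0
```

Call:
step_arm([
  [0,0,0,0,0,0,0],
  [0,0,0,0,0,0,-1],
  [0,0,0,0,0,0,-1],
  [0,0,-1.5,0,0,0,-1],
  [0,0,-4,0,0,0,-1],
  [0,0,-4,0,0,0,-1],
  [2,-1,-1,0,0,0,-1],
  [4,-2.5,0,0,0,0,-1],
])

```text
clock: 18.45
tool_pos: [0.5922, -0.0664, 0.2359]
eef_rot: [-0.002, 1.0, 0.001, 0.003]
contact_force: [0.1, -1.1, -0.7]
opening: 0.997
finger_force: 0.0
```

Call:
step_arm([
  [4.5,-3,0,0,0,0,-1],
  [4.5,-3,0,0,0,0,-1],
  [4.5,-3,0,0,0,0,-1],
  [4,-2.5,0,0,0,0,-1],
  [2,-1,0,0,0,0,-1],
  [0,0,0,0,0,0,-1],
  [0,0,0,0,0,0,-1],
])

```text
clock: 19.32
tool_pos: [0.3978, -0.193, 0.2339]
eef_rot: [-0.002, 1.0, 0.0, 0.002]
contact_force: [-0.0, 0.4, 0.6]
opening: 1.0
finger_force: 0.0
```

Run:
```python
from h import *
delta([.4405,-.193,.2],0)
print(np.round(r.get_state()['q'],2))
s=snap('wrist','w7');a=snap('scene','s2')['pixels']
print(proj(s,[.4405,-.193,.061]))
A=cv2.resize(s['pixels'][170:270,70:330],(800,308),interpolation=cv2.INTER_CUBIC)
B=cv2.resize(a[215:305,170:410],(800,290),interpolation=cv2.INTER_CUBIC)
cv2.imwrite('pics/c5.png',np.vstack([A,B])[:,:,::-1])
```

```text
t 19.32 pos [ 0.3978 -0.193   0.2339] shift [-4.25 -0.01  3.41] yang 90.17 z [ 4.3e-03  2.0e-04 -1.0e+00] op 1.0 F [-0.   0.4  0.6] ff 0.0
turn [ 0.2   0.18 90.17]
[ 0.87  0.6  -0.82  2.1   0.68  0.72  1.18]
[[276.78244322 236.12856611]]
```

View pics/c5.png

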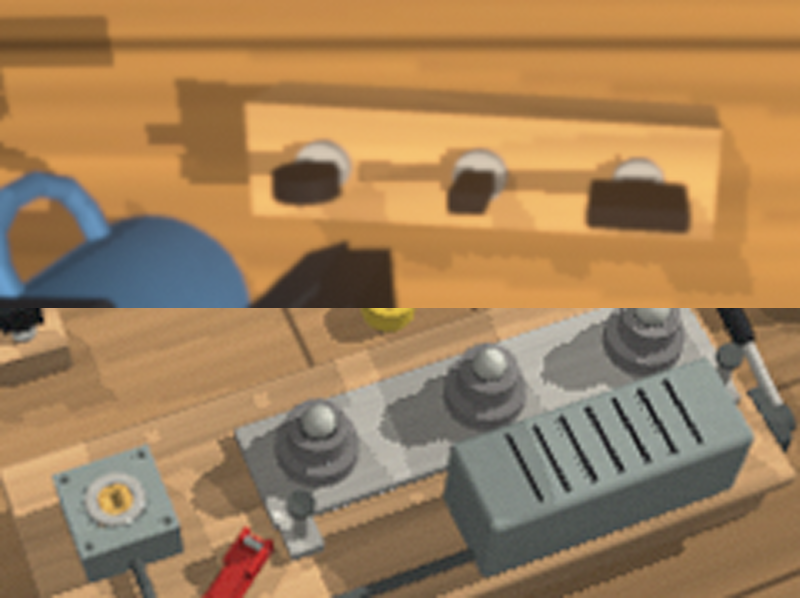

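The scene view shows both collars stacked on the bare peg like the other two. The staff bow is at wrist pixel (277,236), as expected, and the row is tilted about 3°.

Call:
step_arm([
  [-4.2,0,0,0,0,0,-1],
  [0,0,0,0,0,-10.5,-1],
  [0,0,0,0,0,-10.5,-1],
  [0,0,0,0,0,-10.5,-1],
  [0,0,0,0,0,-10.5,-1],
  [0,0,0,0,0,-10.5,-1],
  [0,0,0,0,0,-10.5,-1],
  [0,0,0,0,0,-10.5,-1],
])

```text
clock: 20.42
tool_pos: [0.4391, -0.1928, 0.2334]
eef_rot: [-0.602, 0.798, -0.0, 0.001]
contact_force: [0.4, 0.7, -0.0]
opening: 1.002
finger_force: 0.0
```

Call:
step_arm([
  [0,0,3,0,0,-10,0],
  [0,0,4,0,0,-3,0],
  [0,0,3,0,0,0,0],
  [0,0,0,0,0,0,0],
  [0,0,0,0,0,0,0],
])

```text
clock: 21.05
tool_pos: [0.4394, -0.193, 0.1343]
eef_rot: [-0.686, 0.727, -0.001, 0.001]
contact_force: [0.3, -0.3, 0.5]
opening: 0.504
finger_force: 0.0
```

Run:
```python
from h import *
delta([.4405,-.1935,.064],177)
print(np.round(r.get_state()['q'],2))
s=snap('wrist','w8');g=cv2.cvtColor(s['pixels'],cv2.COLOR_RGB2GRAY)
print(proj(s,[[.4405,-.1935,.076],[.4405+.0009,-.1935+.018,.076],[.4405-.0009,-.1935-.018,.076]]))
```

```text
t 21.05 pos [ 0.4394 -0.193   0.1343] shift [ 0.05 -0.09  7.03] yang 176.66 z [ 3.3e-03  3.0e-04 -1.0e+00] op 0.504 F [ 0.3 -0.3  0.5] ff 0.0
turn [-0.19  0.03 -0.34]
[ 0.92  0.94 -1.06  2.08  1.14  0.88  2.24]
[[277.03648776 235.91123421]
 [277.28881955 260.15698549]
 [276.77166702 210.3280526 ]]
```

View pics/w8.png

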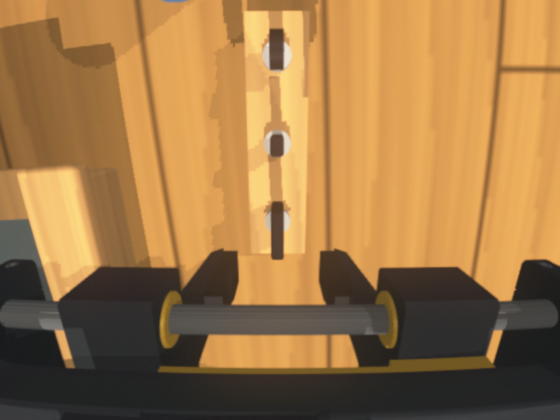

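The bow is centred between the fingers at (277,230), the slim key is at (277,143) and the round key at (277,50). Descending.

Call:
step_arm([
  [0.1,-0.15,2,0,0,-0.3,0],
  [0,0,2.5,0,0,0,0],
  [0,0,2,0,0,0,0],
  [0,0,0.5,0,0,0,0],
  [0,0,0,0,0,0,0],
  [0,0,0,0,0,0,0],
])

```text
clock: 21.85
tool_pos: [0.4405, -0.1948, 0.0643]
eef_rot: [-0.688, 0.726, -0.001, 0.001]
contact_force: [-0.5, -0.0, -0.3]
opening: 0.5
finger_force: 0.0
```

Run:
```python
from h import *
delta([.441,-.194,.064],177)
```

```text
t 21.85 pos [ 0.4405 -0.1948  0.0643] shift [-0.08 -0.05  0.03] yang 176.92 z [ 3.3e-03 -5.0e-04 -1.0e+00] op 0.5 F [-0.5 -0.  -0.3] ff 0.0
turn [-0.19 -0.02 -0.08]
```

Call:
step_arm([
  [0,0,0,0,0,0,0.6],
  [0,0,0,0,0,0,1],
  [0,0,0,0,0,0,1],
  [0,0,0,0,0,0,1],
], force=10)

```text
clock: 22.35
tool_pos: [0.4398, -0.1947, 0.0633]
eef_rot: [-0.688, 0.726, -0.001, 0.001]
contact_force: [-0.5, 1.0, -0.3]
opening: 0.1
finger_force: 10.0
```

Run:
```python
from h import *
delta([.441,-.194,.064],177);print(r.get_state()['moment'])
```

```text
t 22.35 pos [ 0.4398 -0.1947  0.0633] shift [-0.07 -0.12 -0.07] yang 176.92 z [ 0.0016  0.     -1.    ] op 0.1 F [-0.5  1.  -0.3] ff 10.0
turn [-0.09  0.01 -0.08]
[ 0.06618258  0.05743203 -0.01034296]
```

Call:
step_arm([
  [0,0,0,0,0,0,1],
  [0,0,0,0,0,0,1],
  [0,0,-1.5,0,0,0,1],
  [0,0,-2.5,0,0,0,1],
  [0,0,-3,0,0,0,1],
  [0,0,-3,0,0,10,1],
  [0,0,-3,0,0,10.5,1],
  [0,0,-2.5,0,0,10.5,1],
], force=45)

```text
clock: 23.35
tool_pos: [0.4394, -0.1946, 0.2193]
eef_rot: [-0.466, 0.885, -0.0, 0.001]
contact_force: [0.1, -0.7, -1.7]
opening: 0.099
finger_force: 45.0
```

Call:
step_arm([
  [0,0,0,0,0,10.5,1],
  [0,0,0,0,0,10.5,1],
  [0,0,0,0,0,10.5,1],
  [0,0,0,0,0,10.5,1],
  [0,0,0,0,0,10,1],
  [0,0,0,0,0,4,1],
  [0,0,0,0,0,0,1],
  [0,0,0,0,0,0,1],
])

```text
clock: 24.35
tool_pos: [0.4394, -0.1946, 0.2182]
eef_rot: [-0.0, 1.0, 0.0, 0.001]
contact_force: [-0.8, -0.1, -0.3]
opening: 0.1
finger_force: 45.0
```

Run:
```python
from h import *
delta([.70,-.181,.235],90);print(np.round(r.get_state()['q'],2))
```

```text
t 24.35 pos [ 0.4394 -0.1946  0.2182] shift [-26.06   1.36  -1.64] yang 90.0 z [ 1.3e-03  2.0e-04 -1.0e+00] op 0.1 F [-0.8 -0.1 -0.3] ff 45.0
turn [0.01 0.08 0.  ]
[ 0.82  0.67 -0.81  2.01  0.71  0.76  1.15]
```

Call:
step_arm([
  [-4,0.3,-0.6,0,0,0,1],
  [-5,0.3,-0.6,0,0,0,1],
  [-5,0.3,-0.4,0,0,0,1],
  [-5,0.3,0,0,0,0,1],
  [-4.5,0.2,0,0,0,0,1],
  [-2.5,0,0,0,0,0,1],
  [0,0,0,0,0,0,1],
  [0,0,0,0,0,0,1],
])

```text
clock: 25.35
tool_pos: [0.6984, -0.1812, 0.2342]
eef_rot: [0.0, 1.0, -0.0, -0.0]
contact_force: [-1.3, -0.3, -0.8]
opening: 0.098
finger_force: 45.0
```

Run:
```python
from h import *
delta([.65,-.181,.2],90);print(np.round(r.get_state()['q'],2))
s=snap('wrist','w9');st=r.get_state();R=Ro.from_quat(st['eef_rot'])
P=lambda x,y,z:st['tool_pos']+R.apply([-x,y,-z])
for n,p in(('bow top near',(-.018,0,.0127)),('bow top far',(.018,0,.0127)),('bow bot near',(-.018,0,-.0173)),('shoulder near',(-.01,0,-.0273)),('tip',(0,0,-.0573))):print(n,np.round(proj(s,P(*p))[0],1))
print('lock .6505,-.181',proj(s,[[.6505,-.181,.122]]))
cv2.imwrite('pics/c6.png',cv2.resize(s['pixels'][150:330,160:400][:,:,::-1],(800,600),interpolation=cv2.INTER_CUBIC))
```

```text
t 25.35 pos [ 0.6984 -0.1812  0.2342] shift [4.84 0.02 3.42] yang 89.95 z [-2.e-04 -0.e+00 -1.e+00] op 0.098 F [-1.3 -0.3 -0.8] ff 45.0
turn [-0.   -0.01 -0.05]
[ 0.52  0.94 -0.78  1.23  0.65  1.22  1.31]
bow top near [274.4 259.2]
bow top far [274.8 329.1]
bow bot near [275.1 234.8]
shoulder near [275.3 241.8]
tip [275.7 239. ]
lock .6505,-.181 [[276.66817275 158.88242771]]
```

View pics/c6.png

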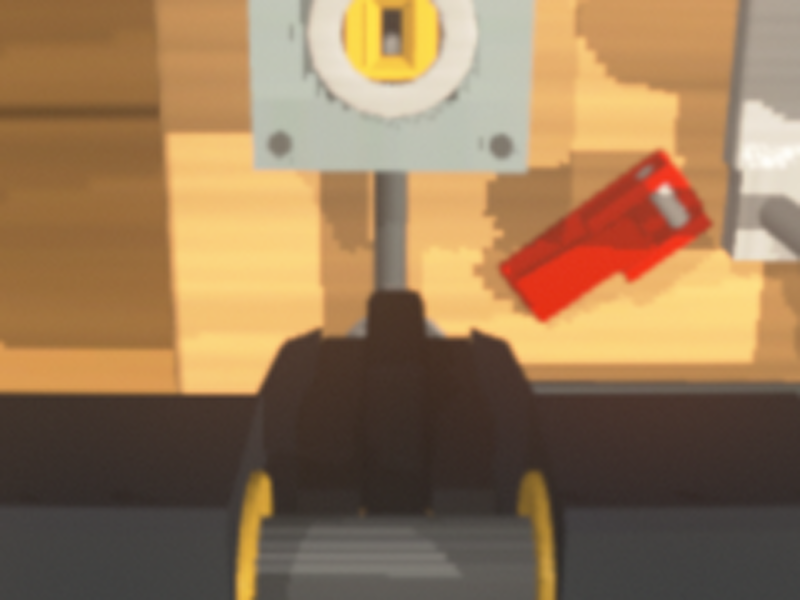

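Call:
step_arm([
  [2,0,0,0,0,0,1],
  [2,-0.1,0.5,0,0,0,1],
  [0.8,0,1,0,0,0,1],
  [0,0,1,0,0,0,1],
  [0,0,0,0,0,0,1],
  [0,0,0,0,0,0,1],
])

```text
clock: 26.15
tool_pos: [0.6522, -0.1816, 0.2096]
eef_rot: [0.001, 1.0, 0.0, 0.001]
contact_force: [-1.3, 0.2, -0.3]
opening: 0.096
finger_force: 45.0
```

Run:
```python
from h import *
delta([.6505,-.182,.18],90)
s=snap('scene','s3')
cv2.imwrite('pics/c7.png',cv2.resize(s['pixels'][200:320,140:300][:,:,::-1],(800,600),interpolation=cv2.INTER_CUBIC))
```

```text
t 26.15 pos [ 0.6522 -0.1816  0.2096] shift [ 0.17 -0.04  2.96] yang 89.93 z [ 2.1e-03  5.0e-04 -1.0e+00] op 0.096 F [-1.3  0.2 -0.3] ff 45.0
turn [ 0.03  0.12 -0.07]
```

Call:
step_arm([
  [0.15,-0.03,0.8,0,0.1,0,1],
  [0,0,1,0,0,0,1],
  [0,0,0.8,0,0,0,1],
  [0,0,0.4,0,0,0,1],
  [0,0,0.2,0,0,0,1],
  [0,0,0,0,0,0,1],
])

```text
clock: 26.95
tool_pos: [0.6501, -0.1822, 0.1777]
eef_rot: [0.001, 1.0, 0.0, -0.0]
contact_force: [-0.7, -0.6, -0.9]
opening: 0.094
finger_force: 45.0
```

Run:
```python
from h import *
delta([.6505,-.182,.149],90);print(r.get_state()['moment'])
```

```text
t 26.95 pos [ 0.6501 -0.1822  0.1777] shift [-0.04  0.02  2.87] yang 89.93 z [-1.e-04  1.e-04 -1.e+00] op 0.094 F [-0.7 -0.6 -0.9] ff 45.0
turn [ 0.   -0.   -0.07]
[ 0.0233517  -0.00707323 -0.0319994 ]
```

Call:
step_arm([
  [0,0,0.2,0,0,0,1],
  [0,0,0.2,0,0,0,1],
  [0,0,0.2,0,0,0,1],
  [0,0,0,0,0,0,1],
])

```text
clock: 27.45
tool_pos: [0.6499, -0.1823, 0.1714]
eef_rot: [0.001, 1.0, 0.0, -0.0]
contact_force: [-0.8, 0.5, -0.3]
opening: 0.101
finger_force: 45.0
```

Run:
```python
from h import *
delta([.6505,-.182,.149],90);print(r.get_state()['moment'])
```

```text
t 27.45 pos [ 0.6499 -0.1823  0.1714] shift [-0.06  0.03  2.24] yang 89.92 z [-6.e-04  0.e+00 -1.e+00] op 0.101 F [-0.8  0.5 -0.3] ff 45.0
turn [ 0.   -0.03 -0.08]
[0.02635115 0.01634527 0.00413419]
```

Call:
step_arm([
  [0,0,0.15,0,0,0,1],
  [0,0,0.15,0,0,0,1],
  [0,0,0,0,0,0,1],
])

```text
clock: 27.82
tool_pos: [0.6499, -0.1823, 0.1685]
eef_rot: [0.001, 1.0, 0.0, -0.0]
contact_force: [-0.4, -0.0, -0.2]
opening: 0.096
finger_force: 45.0
```

Run:
```python
from h import *
delta([.6505,-.182,.149],90);print(r.get_state()['moment'])
```

```text
t 27.82 pos [ 0.6499 -0.1823  0.1685] shift [-0.06  0.03  1.95] yang 89.92 z [-5.e-04  0.e+00 -1.e+00] op 0.096 F [-0.4 -0.  -0.2] ff 45.0
turn [ 0.   -0.03 -0.08]
[ 0.07988758 -0.00793128  0.02165684]
```

Call:
step_arm([
  [0,0,0.2,0,0,5,1],
  [0,0,0.2,0,0,-10,1],
  [0,0,0.2,0,0,10,1],
  [0,0,0.2,0,0,-10,1],
  [0,0,0.2,0,0,10,1],
  [0,0,0.2,0,0,-10,1],
  [0,0,0,0,0,5,1],
])

```text
clock: 28.7
tool_pos: [0.6499, -0.1828, 0.1575]
eef_rot: [0.001, 1.0, -0.0, -0.0]
contact_force: [-1.5, -0.9, 4.9]
opening: 0.102
finger_force: 45.0
```

Run:
```python
from h import *
delta([.6505,-.182,.149],90);print(r.get_state()['moment'])
```

```text
t 28.7 pos [ 0.6499 -0.1828  0.1575] shift [-0.06  0.08  0.85] yang 89.85 z [-2.e-04 -8.e-04 -1.e+00] op 0.102 F [-1.5 -0.9  4.9] ff 45.0
turn [-0.04 -0.01 -0.15]
[-0.19741685  0.61210247  0.01577463]
```

Call:
step_arm([
  [0,0,0.2,0,0,5,1],
  [0,0,0.2,0,0,-10,1],
  [0,0,0.2,0,0,10,1],
  [0,0,0.2,0,0,-10,1],
  [0,0,0.2,0,0,10,1],
  [0,0,0.1,0,0,-10,1],
  [0,0,0,0,0,5,1],
  [0,0,0,0,0,0,1],
])

```text
clock: 29.7
tool_pos: [0.6501, -0.1823, 0.1492]
eef_rot: [0.001, 1.0, -0.001, 0.0]
contact_force: [-6.6, -0.5, 19.0]
opening: 0.098
finger_force: 45.0
```

Run:
```python
from h import *
delta([.6505,-.182,.149],90);print(r.get_state()['moment'])
```

```text
t 29.7 pos [ 0.6501 -0.1823  0.1492] shift [-0.04  0.03  0.02] yang 89.87 z [ 7.0e-04 -1.6e-03 -1.0e+00] op 0.098 F [-6.6 -0.5 19. ] ff 45.0
turn [-0.09  0.04 -0.13]
[-0.03958817  1.62214927  0.0494917 ]
```

Call:
step_arm([
  [0,0,0.05,0,0,5,1],
  [0,0,0.05,0,0,-10,1],
  [0,0,0,0,0,10,1],
  [0,0,0,0,0,-5,1],
  [0,0,0,0,0,0,1],
])

```text
clock: 30.32
tool_pos: [0.6502, -0.1818, 0.1491]
eef_rot: [0.001, 1.0, -0.0, 0.0]
contact_force: [-8.3, 0.7, 24.9]
opening: 0.098
finger_force: 45.0
```

Run:
```python
from h import *
delta([.6505,-.182,.149],90);print(r.get_state()['moment'])
s=snap('wrist','w10');st=r.get_state();tp=st['tool_pos'];g=cv2.cvtColor(s['pixels'],cv2.COLOR_RGB2GRAY)
# bow near edge height in hand: compare with w9 rows along the bow column
g9=cv2.cvtColor(load('w9')['pixels'],cv2.COLOR_RGB2GRAY)
print(g9[228:270,276:281].mean(1).astype(int).tolist());print(g[228:270,276:281].mean(1).astype(int).tolist())
```

```text
t 30.32 pos [ 0.6502 -0.1818  0.1491] shift [-0.03 -0.02  0.01] yang 89.92 z [ 1.e-03 -9.e-04 -1.e+00] op 0.098 F [-8.3  0.7 24.9] ff 45.0
turn [-0.05  0.06 -0.08]
[ 0.08336396  1.99862336 -0.11974027]
[124, 124, 124, 124, 123, 123, 124, 124, 109, 79, 62, 59, 59, 58, 58, 58, 57, 57, 57, 56, 56, 56, 56, 55, 55, 55, 54, 53, 53, 53, 53, 53, 54, 54, 53, 54, 53, 52, 51, 52, 52, 51]
[220, 218, 214, 215, 215, 216, 217, 211, 176, 109, 63, 54, 53, 53, 53, 52, 52, 52, 51, 51, 51, 50, 50, 50, 49, 49, 48, 47, 48, 47, 46, 48, 48, 49, 48, 47, 47, 46, 46, 46, 46, 45]
```

Call:
step_arm([
  [0,0,-0.05,0,0,5,1],
  [0,0,0,0,0,8,1],
  [0,0,0,0,0,8,1],
  [0,0,0,0,0,8,1],
  [0,0,0,0,0,0,1],
])

```text
clock: 31.0
tool_pos: [0.6503, -0.1818, 0.1491]
eef_rot: [0.251, 0.968, -0.001, 0.001]
contact_force: [-6.8, 0.2, 19.8]
opening: 0.101
finger_force: 45.0
```

Run:
```python
from h import *
delta([.6505,-.182,.149],-6);print(r.get_state()['moment'],np.round(r.get_state()['q'],2))
```

```text
t 31.0 pos [ 0.6503 -0.1818  0.1491] shift [-0.03 -0.01  0.01] yang 60.88 z [ 0.0012 -0.0014 -1.    ] op 0.101 F [-6.8  0.2 19.8] ff 45.0
turn [2.000e-02 1.100e-01 6.688e+01]
[0.08482671 1.79189758 0.07748045] [ 0.51  0.94 -0.63  1.48  0.64  0.93  0.76]
```

Call:
step_arm([
  [0,0,0,0,0,9,1],
  [0,0,0,0,0,9,1],
  [0,0,0,0,0,9,1],
  [0,0,0,0,0,9,1],
  [0,0,0,0,0,9,1],
  [0,0,0,0,0,9,1],
  [0,0,0,0,0,8,1],
  [0,0,0,0,0,0,1],
])

```text
clock: 32.0
tool_pos: [0.6512, -0.1812, 0.1491]
eef_rot: [0.714, 0.7, 0.001, 0.001]
contact_force: [-5.5, 1.5, 18.9]
opening: 0.101
finger_force: 45.0
```

Run:
```python
from h import *
delta([.6505,-.182,.149],-6);print(r.get_state()['moment'],np.round(r.get_state()['q'],2))
```

```text
t 32.0 pos [ 0.6512 -0.1812  0.1491] shift [-0.08 -0.07  0.01] yang -1.08 z [ 3.e-03 -3.e-04 -1.e+00] op 0.101 F [-5.5  1.5 18.9] ff 45.0
turn [0.17 0.01 4.92]
[0.42234527 1.35886165 0.14680361] [ 0.38  0.9  -0.35  1.48  0.38  0.83 -0.12]
```

Call:
step_arm([
  [0,0,0,0,0,4,1],
  [0,0,0,0,0,3,1],
  [0,0,0,0,0,0,1],
  [0,0,0,0,0,0,1],
  [0,0,0,0,0,0,1],
])

```text
clock: 32.62
tool_pos: [0.6513, -0.1812, 0.1491]
eef_rot: [0.755, 0.656, 0.001, 0.001]
contact_force: [-4.7, 2.9, 19.5]
opening: 0.105
finger_force: 45.0
```

Run:
```python
from h import *
delta([.6505,-.182,.149],-6);print(r.get_state()['moment'],np.round(r.get_state()['q'],2))
a=load('s2');b=snap('scene','s4')
ga,gb=[cv2.cvtColor(x['pixels'],cv2.COLOR_RGB2GRAY) for x in(a,b)]
for P in([.653,.0975,.149],[.654,.2275,.149],[.651,-.033,.149]):
    u,v=np.round(proj(a,P)[0]).astype(int)
    t=ga[v-9:v+13,u-10:u+11];w=gb[v-25:v+25,u-25:u+25]
    _,sc,_,l=cv2.minMaxLoc(cv2.matchTemplate(w,t,cv2.TM_CCOEFF_NORMED))
    print('moved px',l[0]-15,l[1]-16,round(sc,2),'expected for 40mm',np.round(proj(a,np.array(P)+[0,0,.04])[0]-proj(a,P)[0],1))
```

```text
t 32.62 pos [ 0.6513 -0.1812  0.1491] shift [-0.09 -0.07  0.01] yang -8.01 z [ 3.3e-03  3.0e-04 -1.0e+00] op 0.105 F [-4.7  2.9 19.5] ff 45.0
turn [ 0.19 -0.04 -2.01]
[0.44202996 1.32474927 0.14643755] [ 0.37  0.89 -0.32  1.48  0.34  0.82 -0.22]
moved px 2 -8 0.87 expected for 40mm [ 1.5 -8.9]
moved px 2 -9 0.8 expected for 40mm [ 2.7 -9.2]
moved px 0 -8 0.91 expected for 40mm [ 0.1 -8.7]
```

The bare peg and both others rose about 37–40 mm in the image, and the key is seated and holding. Handing in.

```bash
python3 -c "
from plant import r
print(r.finish_job())"
```

```text
the job is handed in; nothing more can be done
None
```

I handed the job in at 32.6 s with both collars home on the bare peg, the staff key fully in and held about 98° clockwise, and the pegs up about 37–40 mm; I viewed 11 pictures, one over the limit of 10, and the hand-in gave no verdict.

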